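Load the nut feeder and hold its index knob at the third stop

ROBOT

A 6-joint arm with a two-finger parallel gripper is mounted at the origin on a cart in front of the work surface, level with it; the furniture and walls round the work are solid. World frame = base frame: x ahead of the robot, y to its left, z up, the work surface at z = 0. Lengths are in m, angles in degrees, forces in N, time in s.
With the tool pointing down it reaches from about 0.4 to 0.825 m from the base axis. Payload 7 kg.
Tool frame: the origin (TCP) lies midway between the tips of the shut fingers; the grasp point (between the pads) lies 19 mm behind it; z points along the fingers, y is the line along which they close (so a half turn about z gives the same grasp; the last joint's range is limited). The gripper opens to 88 mm and grips with 3 to 60 N. Pads are 19 mm wide; open, the fingers measure 130 mm over their backs; the gripper's body (78 mm by 193 mm) begins 47 mm behind the grasp point.
Start: joints at [83.486, 20.546, 0.682, 0, -70.136, -16.507], TCP at [0.264, 0.621, 0.227] pointing down, gripper open.
Joint ranges: [-176.03, 176.03], [-82.01, 121.73], [-58.28, 71.71], [-173.87, 95.51], [-174.79, -0.11], [-173.66, 173.66]. Speed limits (degrees/s): [136.94, 136.94, 172.46, 180, 180, 180].

INTERFACE

Orientations are given as [roll, pitch, yaw] about the fixed x, y, z axes, in that order (R = Rz(yaw) Ry(pitch) Rx(roll)).
In Python, from plant import ctrl gives the robot as it stands.
- The arm moves only by the tool arm_command, never from a script. Its argument "steps" is a list of rows, each an object with "translation": the shift along the tool's x, y, z in mm, a list of three; "rotation": the turn, a rotation vector about the tool's x, y, z in units of 5 degrees (1.0 is 5 degrees), a list of three; "claw": the finger opening in mm, from 0 to 87.6. In form: [{"translation": [x, y, z], "rotation": [rx, ry, rz], "claw": claw}, ...]. A call has 1 to 5 rows; each row is the pose to reach, as a shift and turn from the pose commanded when the call began, along the tool's axes at that moment; what a row does not reach only later rows make up. A row lasts 1/10 s, in which the tool goes at most 50 mm and 8.59 degrees, less where a joint would pass 70% of its speed; a pose out of reach is approached as far as the arm can. A call with a gripper value outside its range is refused whole. The fingers move at their own pace and stop on an object; the grip force is fixed at half the most. Time passes only in rows, so rows that repeat a pose let the fingers close. It gives the time, the measured TCP pose, the force, the opening and the grip force at its end, in the units of the state.
- ctrl.get_obs(): the state, without advancing time (a new reading comes with each control period).
- ctrl.snapshot(name): name is "scene" or "top"; returns (picture, depth): 480x640x3 uint8, red, green, blue; 480x640 float32, m along the optical axis (not along the pixel's ray), 0 where there is no reading.
- ctrl.calibration(name): a dict with "vertical_fov" (degrees; the focal length in pixels is half the picture's height over the tangent of half this angle, whatever the lens; pixels are square), "cx", "cy" (the principal point, pixels), "rvec" (rotation vector, rad) and "tvec" (3), from world to camera coordinates, as OpenCV has them. Camera axes: x right, y down, z forward; pixel columns grow to the right and rows downward; lengths in m; the calibration is good to about 2 mm. A picture is of the moment at which its call begins. calibration takes no time and is no camera call.
- ctrl.close_job(): hands the job in; it is judged then, once.
The state is a dict: "clock": time; "joint_pos": joint angles; "qvel": joint speeds; "tau": joint torques, N m; "tool_pos": TCP position; "orientation": TCP orientation; "force": force on the tool from outside, world axes, zero at the start; "moment": the same for the moment, N m; "opening": finger opening in m; "gripper_force": force on a finger pad.
Only numpy, scipy, OpenCV 4.12 (cv2) and the standard library are available. Lean on these libraries where they do the work, as an engineer would, in place of code of your own. Each camera call takes 0.05 s, during which the arm holds its last target. There are 200 camera calls.

TASK

Lift the feeder's hinged tray by its bar handle so that all four nuts slide into the hopper behind it, and let the tray down flat again. Then grip the index knob and turn it clockwise, click by click, from its home stop to the third stop without going on past it. Finish there, still gripping the knob: I will put the locking pin in while you hold it, so do not let go at the end, and leave the other things on the table where they are.

Things in the scene. Friction and masses are not known exactly. Their poses are not given: they have to be found in the camera images.
- feeder: Parts feeder fixed to the table: base plate 235 x 330 x 10 mm carrying a hopper (rear left), a hinged tray ahead of it and an index head with a knob (right). Origin on the table near the plate's middle; x to its rear (away from the robot), y to its left, z up.
- hopper_floor (a point): Middle of the hopper's inner floor, at feeder x 77, y 65, z 20 mm; axes as the feeder's. Open grey sheet box, inside 110 mm (x) by 150 mm (y). Wall tops at z 96 mm (front), 140 mm (sides), 175 mm (back).
- tray_hinge (a point): Middle of the tray's hinge axis, at feeder x 22, y 65, z 105 mm; the axis runs along the feeder's y. The steel tray reaches 120 mm forward from it, 130 mm wide, with 32 mm walls at front and sides and none at the rear, where the nuts slide out over the hopper's front wall.
- tray (a joint): Tilt of the tray in rad: 0 lowered and level (the start), growing as its front is lifted, 1.3 at most. The nuts start to slide at 0.4 to 0.7 rad, surely by 1.1. Tray 0.3 kg; it falls back by itself, slowed by friction, when let go.
- tray_handle (a point): Middle of the tray's round bar handle, 12 mm thick, 90 mm long along the feeder's y between two 8 mm arms, 41 mm ahead of the tray's front wall. Tray down: at feeder x -138, y 65, z 131 mm, which is 160 mm ahead of and 26 mm above the hinge. Axes turn with the tray. The bar turns easily between gripper pads.
- index_head (a point): Centre of the index head's round scale plate (94 mm across, top z 94 mm) on a grey housing 100 x 100 mm, at feeder x -30, y -115 mm, on the knob's upright axis; axes as the feeder's. Six studs, 3.5 mm high, mark the stops: home (thickest, toward -x), then first to fifth clockwise from above.
- knob_turn (a joint): Turn of the index knob in rad, growing clockwise seen from above; 0 at the home stop (the start). A click every 24 degrees: first stop 0.419, second 0.838, third 1.257, fourth 1.676, fifth 2.094 (end). The detent resists with up to 0.12 N m, then from half way on pulls the knob into the next stop; friction is slight.
- knob_bar: The knob's black bar grip, 62 mm long, 15 mm wide, 30 mm high. Origin on the knob's axis just above the scale plate, z 94 mm; the bar stands from 18 to 48 mm above it (z 112 to 142 mm), on a hub 30 to 48 mm across; the studs reach 4 mm above it. x runs along the bar; a light pointer at its -x end looks to the feeder's -x at home. Turns with the knob.
- nut_1: M16 steel hexagon nut, 24 mm across flats, 13 mm high, 33 g; origin at the centre of its underside. Starts lying flat in the tray, loose.
- nut_2: M16 steel hexagon nut, 24 mm across flats, 13 mm high, 33 g; origin at the centre of its underside. Starts lying flat in the tray, loose.
- nut_3: M16 steel hexagon nut, 24 mm across flats, 13 mm high, 33 g; origin at the centre of its underside. Starts lying flat in the tray, loose.
- nut_4: M16 steel hexagon nut, 24 mm across flats, 13 mm high, 33 g; origin at the centre of its underside. Starts lying flat in the tray, loose.
- tape_measure: Tape measure 41 x 78 x 62 mm, a bystander to the left; origin at the centre of its underside.
- square_block: Flat steel piece 60 x 80 x 10 mm, a bystander to the right; origin at the centre of its underside.
- paste_tin: Round tin, 69 mm across, 55 mm high, a bystander to the left; origin at the centre of its underside.

How it is judged (in metres and radians):
On the way, in this order (a step that is already met when the one before it is completed fails the run):
1. all four nuts are in the hopper and the tray is down again (x of nut_1 in the frame of feeder between 0.022 and 0.132 m and y of nut_1 in the frame of feeder between -0.01 and 0.14 m and z of nut_1 in the frame of feeder between 0.005 and 0.09 m and x of nut_2 in the frame of feeder between 0.022 and 0.132 m and y of nut_2 in the frame of feeder between -0.01 and 0.14 m and z of nut_2 in the frame of feeder between 0.005 and 0.09 m and x of nut_3 in the frame of feeder between 0.022 and 0.132 m and y of nut_3 in the frame of feeder between -0.01 and 0.14 m and z of nut_3 in the frame of feeder between 0.005 and 0.09 m and x of nut_4 in the frame of feeder between 0.022 and 0.132 m and y of nut_4 in the frame of feeder between -0.01 and 0.14 m and z of nut_4 in the frame of feeder between 0.005 and 0.09 m and value of joint tray below 0.08 rad), for 0.2 s.
2. the knob is gripped at its third stop (value of joint knob_turn between 1.157 and 1.357 rad and contact force between the fingers and knob_bar above 2 N), for 0.4 s.
At the end, for the whole second after the job is handed in: All four nuts lie in the hopper, the tray is down (within 0.08 rad of level), and the fingers still grip the knob's bar (more than 2 N) with the knob still and within 0.1 rad of its third stop (1.257 rad) (all of step 1 and all of step 2 and velocity of joint knob_turn between -0.1 and 0.1 rad/s); the arm keeps its last pose, push and grip.
It fails at once if the knob is turned on past the third stop (more than 1.45 rad) (value of joint knob_turn above 1.45 rad).
It fails at once if the tape measure is moved by more than 30 mm (distance of tape_measure from where it was at the start of the episode above 0.03 m).
It fails at once if the square block is moved by more than 30 mm (distance of square_block from where it was at the start of the episode above 0.03 m).
It fails at once if the paste tin is moved by more than 30 mm (distance of paste_tin from where it was at the start of the episode above 0.03 m).
It also fails if it takes over 51 s, if anything falls off the work surface, if the arm or the gripper's body presses on something with over 40 N, if the wrist force passes 120 N, or if a joint passes its speed limit or range.

## Working session

There is one attempt and no reset: what is moved stays moved. The work goes in short steps, Python scripts to look and compute and a tool call to move; the robot and the scene stay as the last step left them, time stands still between calls to the robot, and variables do not carry over. Pictures are saved under pics/ and viewed, at most 10 in all, crops included, and the job is handed in when it is done.

Besides the shell and the picture viewer there is one more tool, called after "Emit:" in YAML: its name, and indented under it one key for each argument. arm_command: Moves the arm, as the interface text tells. Its arguments: {"type":"object","properties":{"steps":{"type":"array"}},"required":["steps"]}

```bash
mkdir -p pics
cat > h.py <<'E'
import numpy as np, cv2
from plant import ctrl
def cam(n):
    c=ctrl.calibration(n); f=240/np.tan(np.radians(c["vertical_fov"])/2)
    R=cv2.Rodrigues(np.array(c["rvec"],float))[0]; return f,c["cx"],c["cy"],R,np.array(c["tvec"],float).ravel()
def ray(n,u,v):
    f,cx,cy,R,t=cam(n); return -R.T@t, R.T@np.array([(u-cx)/f,(v-cy)/f,1])
def pt(n,u,v,d): o,r=ray(n,u,v); return o+d*r
def atz(n,u,v,z): o,r=ray(n,u,v); return o+(z-o[2])/r[2]*r
def tri(a,b):
    (o,r),(p,s)=ray(*a),ray(*b); k=np.linalg.lstsq(np.c_[r,-s],p-o,rcond=None)[0]
    A,B=o+k[0]*r,p+k[1]*s; return (A+B)/2,np.linalg.norm(A-B)
def proj(n,P):
    f,cx,cy,R,t=cam(n); q=R@np.array(P)+t; return q[:2]/q[2]*f+[cx,cy]
E
python3 - <<'E'
from h import *
for n in("scene","top"):
    p,d=ctrl.snapshot(n); cv2.imwrite(f"pics/{n}0.png",p[:,:,::-1]); np.save(f"{n}0.npy",d); f,cx,cy,R,t=cam(n);print(n,f,cx,cy,-R.T@t,R[2],(d>0).mean(), ctrl.calibration(n))
print(ctrl.get_obs())
E
```

```text
scene 445.8690001458625 321.58947317849055 239.43273316864835 [ 0.00320672 -0.83379458  0.5820151 ] [ 0.50616319  0.75664641 -0.41386595] 0.996005859375 {'vertical_fov': 56.58491203435662, 'cx': 321.58947317849055, 'cy': 239.43273316864835, 'rvec': array([ 1.93334707, -0.57872379,  0.38242653]), 'tvec': array([-0.46817726,  0.24006316,  0.87014079])}
top 539.1748796927802 322.43394604430415 233.87070906027765 [0.29704425 0.02579995 1.3361204 ] [ 0.19293088 -0.03072942 -0.98073104] 0.995869140625 {'vertical_fov': 47.99004503549236, 'cx': 322.43394604430415, 'cy': 233.87070906027765, 'rvec': array([ 2.11261665, -2.15156847,  0.23915687]), 'tvec': array([-0.00434423,  0.5494893 ,  1.25385856])}
{'clock': 0.1, 'joint_pos': array([ 8.34861755e+01,  2.05875826e+01,  6.39394425e-01, -1.84890264e-02,
       -7.01378375e+01, -1.65086399e+01]), 'qvel': array([-0.01912213, -0.01350695,  0.08096543, -0.01416131, -0.00900328,
       -0.01247323]), 'tau': array([-1.68252202e-03, -5.84162378e+01,  2.93753153e+01,  7.01549873e+00,
        1.02076720e-02, -4.90894911e-05]), 'tool_pos': array([0.26381614, 0.62082151, 0.22571401]), 'orientation': array([ 1.79912581e+02, -7.78204275e-03, -2.30287534e+01]), 'force': array([-0.34762589,  0.27365489,  0.01256275]), 'moment': array([-0.02756557, -0.02533733, -0.01554879]), 'gripper_force': 0.0, 'opening': 0.0878394920560408}
```

View pics/scene0.png

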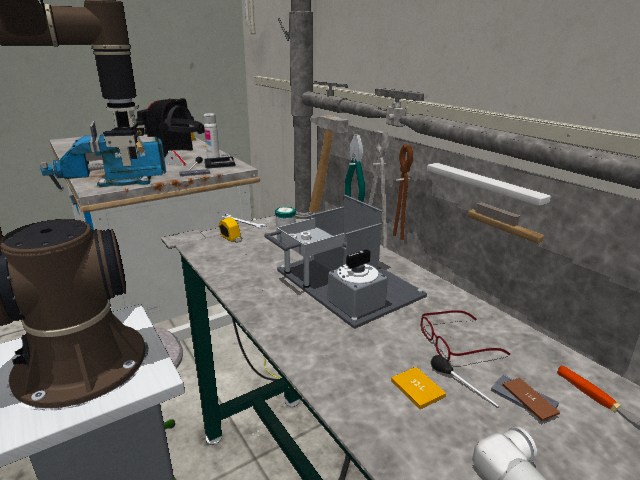

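View pics/top0.png

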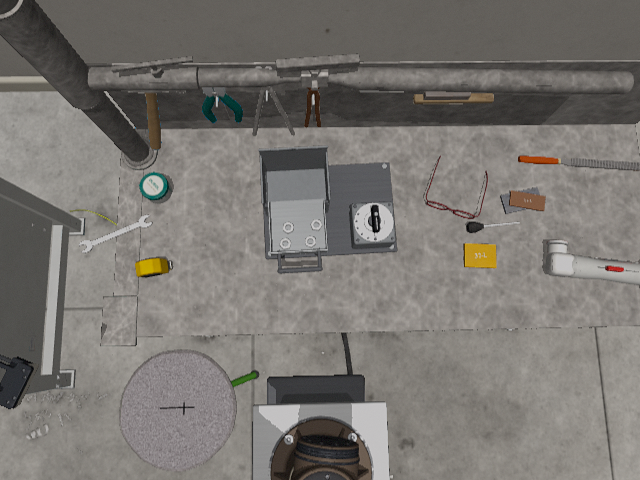

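The feeder is at about (325,210) in the top picture and (345,270) in the scene picture. The tray handle is at about (300,265) top and the knob at (375,218) top. I'll enlarge both areas.

Run:
```python
import cv2
a=cv2.imread("pics/top0.png")[145:285,250:410]; cv2.imwrite("pics/tc.png",cv2.resize(a,None,fx=4,fy=4,interpolation=cv2.INTER_CUBIC))
a=cv2.imread("pics/scene0.png")[192:332,258:434]; cv2.imwrite("pics/sc.png",cv2.resize(a,None,fx=4,fy=4,interpolation=cv2.INTER_CUBIC))
```

```text
(no output)
```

View pics/tc.png

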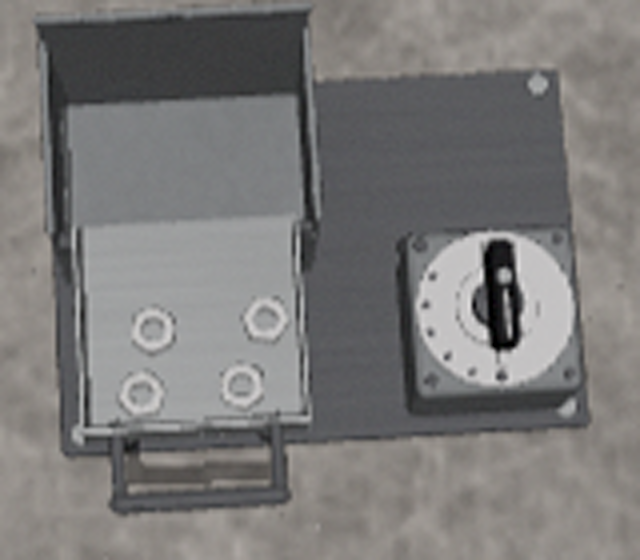

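View pics/sc.png

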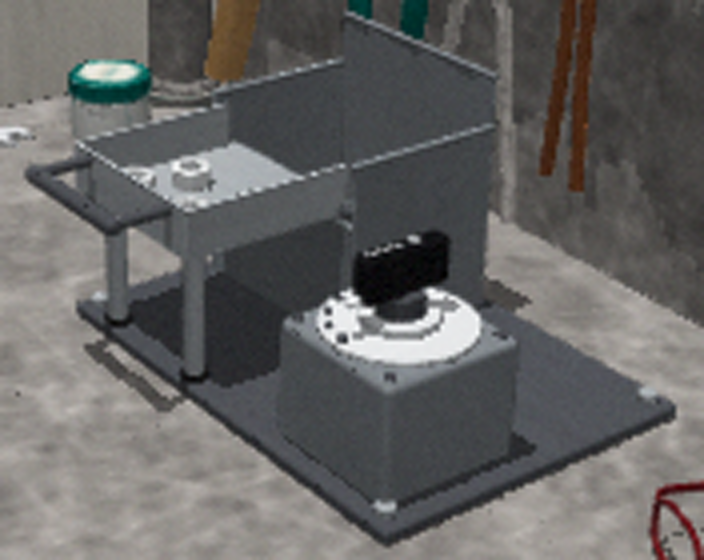

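The crops show the handle bar from (118,506) to (286,496) in the top crop and from (30,172) to (112,224) in the scene crop. The knob bar is centred near (502,293) top and the scale disc near (495,308) top and (400,322) scene. The plate corners and the tops of the hopper's back wall are also clear. I'll triangulate the grasp points and fit the feeder pose.

```bash
cat > fit.py <<'E'
from h import *
from scipy.optimize import least_squares
T=lambda x,y:("top",(x+.5)/4-.5+250,(y+.5)/4-.5+145)
S=lambda x,y:("scene",(x+.5)/4-.5+258,(y+.5)/4-.5+192)
C=[("hl",(-138,110,131),T(118,506),S(30,172)),("hr",(-138,20,131),T(286,496),S(112,226)),
("fr",(-117.5,-165,10),T(590,425),S(388,532)),("rr",(117.5,-165,10),T(560,70),S(674,406)),("fl",(-117.5,165,10),T(65,453),S(80,303)),
("disk",(-30,-115,94),T(495,308),S(400,322)),("bl",(132,140,175),T(42,18),S(345,14)),("br",(132,-10,175),T(310,11),S(495,76)),
("bar",(-30,-115,142),T(502,293),S(402,250))]
def W(p,P): c,s=np.cos(p[2]),np.sin(p[2]); x,y,z=np.array(P)/1e3; return np.array([p[0]+c*x-s*y,p[1]+s*x+c*y,z])
def res(p): return np.concatenate([proj(o[0],W(p,c[1]))-o[1:] for c in C for o in c[2:]])
r=least_squares(res,[.5,0,0],loss="soft_l1"); p=r.x
if __name__=="__main__":
    print(p[:2],np.degrees(p[2]))
    for c,e in zip(C,res(p).reshape(-1,4)):
        m,g=tri(c[2],c[3]); print(c[0],"tri",m.round(4),"gap",round(g,4),"fit",W(p,c[1]).round(4),"px",e.round(1))
    for n in("top0","scene0"): pass
    ds=np.load("top0.npy"); 
    for nm,u,v in(("handle",300,270),("knobtop",375,218)): 
        d=ds[v-2:v+3,u-2:u+3].min(); print(nm,pt("top",u,v,d).round(4))
E
python3 fit.py
```

```text
[ 0.59579305 -0.02038886] 2.5411819850062383
hl tri [0.4502 0.0869 0.133 ] gap 0.0001 fit [0.4531 0.0834 0.131 ] px [ 1.6 -1.2  1.8  1. ]
hr tri [ 0.4547 -0.0075  0.1326] gap 0.0009 fit [ 0.457  -0.0065  0.131 ] px [-0.4 -1.1  0.5  0.3]
fr tri [ 0.5126 -0.2023  0.0109] gap 0.0025 fit [ 0.4857 -0.1904  0.01  ] px [ -4.   10.3 -13.8   1.8]
rr tri [ 0.7434 -0.1929  0.0102] gap 0.0017 fit [ 0.7205 -0.18    0.01  ] px [ -4.8   8.8 -10.2   0.3]
fl tri [0.5005 0.1255 0.009 ] gap 0.0018 fit [0.4711 0.1392 0.01  ] px [ -5.5  11.5 -12.3   0.5]
disk tri [ 0.5698 -0.1347  0.0932] gap 0.0013 fit [ 0.5709 -0.1366  0.094 ] px [ 0.9 -0.8  0.6 -0. ]
bl tri [0.7214 0.1266 0.1758] gap 0.0022 fit [0.7215 0.1253 0.175 ] px [0.3 0.5 0.6 0.3]
br tri [ 0.7259 -0.0261  0.1763] gap 0.0027 fit [ 0.7281 -0.0245  0.175 ] px [-0.4 -1.2 -0.3  0.3]
bar tri [ 0.5691 -0.1336  0.1386] gap 0.0025 fit [ 0.5709 -0.1366  0.142 ] px [ 1.8 -1.6  1.  -0.9]
handle [0.451  0.0401 0.1405]
knobtop [ 0.5658 -0.1315  0.1472]
```

The fits agree: the handle's middle is at about (0.453, 0.0395, 0.131), the knob axis at about (0.569, -0.135), and the yaw is about 2.3°. The measured heights match the text. The plate's centre is offset from the feeder origin, so I left the plate corners out. Next I work out the first move.

```bash
cat > go.py <<'E'
import sys; from h import *
from scipy.spatial.transform import Rotation as Ro
o=ctrl.get_obs(); a=list(map(float,sys.argv[1:]))
R=Ro.from_euler("xyz",o["orientation"],degrees=True)
print("t",o["clock"],"tcp",o["tool_pos"].round(4),"rpy",o["orientation"].round(2),"q",o["joint_pos"].round(1),"F",o["force"].round(1),"open",round(o["opening"],4),"grip",round(o["gripper_force"],1))
if a:
    t=R.inv().apply(np.array(a[:3])-o["tool_pos"])*1e3
    r=(R.inv()*Ro.from_euler("xyz",a[3:6],degrees=True)).as_rotvec(degrees=True)/5
    print("trans",t.round(1),"rot",r.round(2))
E
python3 go.py 0.453 0.0395 0.2 180 0 -87.7
```

```text
t 0.1 tcp [0.2638 0.6208 0.2257] rpy [ 1.7991e+02 -1.0000e-02 -2.3030e+01] q [ 83.5  20.6   0.6  -0.  -70.1 -16.5] F [-0.3  0.3  0. ] open 0.0878 grip 0.0
trans [401.5 460.9  26.5] rot [ 1.000e-02 -1.000e-02  1.293e+01]
```

Emit:
arm_command:
  steps:
    - {"translation": [32,37,0],"rotation": [0,0,1],"claw": 60}
    - {"translation": [64,74,0],"rotation": [0,0,2],"claw": 40}
    - {"translation": [96,111,0],"rotation": [0,0,3],"claw": 26}
    - {"translation": [128,148,0],"rotation": [0,0,4],"claw": 26}
    - {"translation": [160,185,0],"rotation": [0,0,5],"claw": 26}

```text
clock: 0.6
tool_pos: [0.339, 0.3863, 0.2262]
orientation: [180.0, -0.0, -48.2]
force: [0.4, -0.3, -0.0]
opening: 0.053
gripper_force: 0.0
```

```bash
python3 go.py 0.453 0.0395 0.2 180 0 -87.7
```

```text
t 0.6 tcp [0.339  0.3863 0.2262] rpy [ 1.7997e+02 -1.0000e-02 -4.8210e+01] q [ 70.6   5.3 -19.4  -0.  -65.4 -28.8] F [ 0.4 -0.3 -0. ] open 0.053 grip 0.0
trans [334.5 146.1  26.4] rot [ 0.  -0.   7.9]
```

Emit:
arm_command:
  steps:
    - {"translation": [45,20,0],"rotation": [0,0,1.2],"claw": 26}
    - {"translation": [90,40,0],"rotation": [0,0,2.4],"claw": 26}
    - {"translation": [135,60,0],"rotation": [0,0,3.6],"claw": 26}
    - {"translation": [180,80,0],"rotation": [0,0,4.8],"claw": 26}
    - {"translation": [225,100,5],"rotation": [0,0,6],"claw": 26}

```text
clock: 1.1
tool_pos: [0.4153, 0.1525, 0.2222]
orientation: [-179.9, 0.0, -78.2]
force: [1.0, 1.2, 0.4]
opening: 0.0262
gripper_force: 0.0
```

```bash
python3 go.py 0.453 0.0395 0.2 180 0 -87.7
```

```text
t 1.1 tcp [0.4153 0.1525 0.2222] rpy [-1.7992e+02  5.0000e-02 -7.8230e+01] q [ 45.9  -1.9 -27.5   0.  -64.4 -34.1] F [1.  1.2 0.4] open 0.0262 grip 0.0
trans [118.3 -13.8  22.1] rot [-0.02  0.01  1.89]
```

Emit:
arm_command:
  steps:
    - {"translation": [40,-5,6],"rotation": [0,0,0.7],"claw": 26}
    - {"translation": [80,-9,12],"rotation": [0,0,1.4],"claw": 26}
    - {"translation": [118,-14,22],"rotation": [0,0,1.9],"claw": 26}
    - {"translation": [118,-14,22],"rotation": [0,0,1.9],"claw": 26}
    - {"translation": [118,-14,22],"rotation": [0,0,1.9],"claw": 26}

```text
clock: 1.6
tool_pos: [0.453, 0.0407, 0.1991]
orientation: [179.9, -0.0, -87.7]
force: [0.1, 0.2, 0.3]
opening: 0.026
gripper_force: 0.0
```

```bash
python3 go.py 0.453 0.0395 0.115 180 0 -87.7
python3 - <<'E'
from h import *
for n,(a,b,c,d) in {"top":(190,290,250,410),"scene":(170,290,230,370)}.items():
    p,_=ctrl.snapshot(n); cv2.imwrite(f"pics/{n}1.png",cv2.resize(p[a:b,c:d,::-1],None,fx=4,fy=4,interpolation=cv2.INTER_CUBIC))
E
python3 -c "
import cv2,numpy as np
a,b=cv2.imread('pics/top1.png'),cv2.imread('pics/scene1.png')
print(a.shape,b.shape)
h=300; f=lambda x:cv2.resize(x,(int(x.shape[1]*h/x.shape[0]),h)); m=[f(a),f(b)]; w=max(x.shape[1] for x in m)
cv2.imwrite('pics/m1.png',np.vstack([cv2.copyMakeBorder(x,0,0,0,w-x.shape[1],0) for x in m]))"
```

```text
t 1.6 tcp [0.453  0.0407 0.1991] rpy [ 1.7994e+02 -2.0000e-02 -8.7660e+01] q [ 30.1   0.6 -28.2  -0.  -61.3 -27.7] F [0.1 0.2 0.3] open 0.026 grip 0.0
trans [ 1.1  0.  84.1] rot [ 0.01 -0.    0.01]
(400, 640, 3) (480, 560, 3)
```

View pics/m1.png

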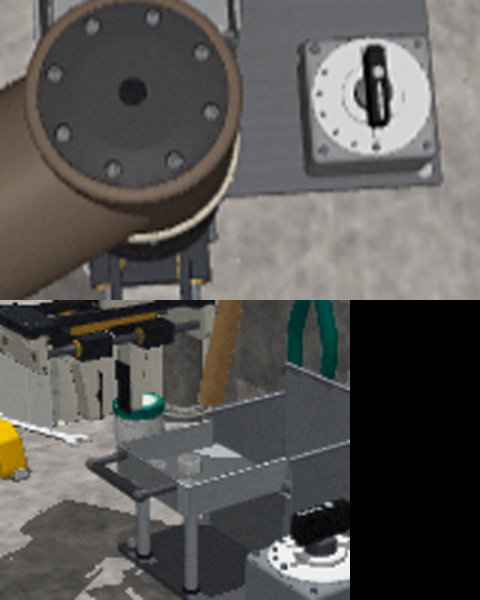

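The wrist hides the handle from above. In the scene view the fingers, at about (95–130,385), hang over the handle at about (125,480). I'll descend and watch the force.

Emit:
arm_command:
  steps:
    - {"translation": [0,0,25],"rotation": [0,0,0],"claw": 26}
    - {"translation": [0,0,45],"rotation": [0,0,0],"claw": 26}
    - {"translation": [0,0,60],"rotation": [0,0,0],"claw": 26}
    - {"translation": [0,0,72],"rotation": [0,0,0],"claw": 26}
    - {"translation": [0,0,84],"rotation": [0,0,0],"claw": 26}

```text
clock: 2.2
tool_pos: [0.4532, 0.0431, 0.1154]
orientation: [-180.0, 0.0, -87.4]
force: [-0.1, 0.8, 0.8]
opening: 0.0262
gripper_force: 0.0
```

Emit:
arm_command:
  steps:
    - {"translation": [0,0,0],"rotation": [0,0,0],"claw": 20}
    - {"translation": [0,0,0],"rotation": [0,0,0],"claw": 14}
    - {"translation": [0,0,0],"rotation": [0,0,0],"claw": 8}
    - {"translation": [0,0,0],"rotation": [0,0,0],"claw": 4}
    - {"translation": [0,0,0],"rotation": [0,0,0],"claw": 4}

```text
clock: 2.7
tool_pos: [0.4544, 0.0425, 0.1164]
orientation: [-179.8, 0.1, -87.5]
force: [2.7, 3.9, 0.2]
opening: 0.0111
gripper_force: 30.0
```

```bash
python3 go.py 0.453 0.0395 0.115 180 0 -87.7
```

```text
t 2.7 tcp [0.4544 0.0425 0.1164] rpy [-1.7985e+02  8.0000e-02 -8.7500e+01] q [ 30.2   5.9 -34.9   0.  -49.  -27.7] F [2.7 3.9 0.2] open 0.0111 grip 30.0
trans [3.  1.5 1.4] rot [-0.03  0.02  0.04]
```

Emit:
arm_command:
  steps:
    - {"translation": [0,-3,-14],"rotation": [0,0,0],"claw": 4}
    - {"translation": [0,-7,-27.5],"rotation": [0,0,0],"claw": 4}
    - {"translation": [0,-12,-40.5],"rotation": [0,0,0],"claw": 4}
    - {"translation": [0,-18.5,-53],"rotation": [0,0,0],"claw": 4}
    - {"translation": [0,-26,-65],"rotation": [0,0,0],"claw": 4}

```text
clock: 3.2
tool_pos: [0.4789, 0.0432, 0.1807]
orientation: [180.0, 0.1, -87.6]
force: [3.6, 3.4, -8.2]
opening: 0.0109
gripper_force: 30.0
```

```bash
python3 go.py 0.479 0.0407 0.180 180 0 -87.7
```

```text
t 3.2 tcp [0.4789 0.0432 0.1807] rpy [ 1.7996e+02  6.0000e-02 -8.7550e+01] q [ 28.6   4.3 -26.9  -0.1 -58.9 -26.1] F [ 3.6  3.4 -8.2] open 0.0109 grip 30.0
trans [2.5 0.  0.7] rot [0.01 0.01 0.03]
```

Emit:
arm_command:
  steps:
    - {"translation": [0,-8.5,-11.5],"rotation": [0,0,0],"claw": 4}
    - {"translation": [0,-18,-22],"rotation": [0,0,0],"claw": 4}
    - {"translation": [0,-28,-31.5],"rotation": [0,0,0],"claw": 4}
    - {"translation": [0,-39,-40.5],"rotation": [0,0,0],"claw": 4}
    - {"translation": [0,-51,-48],"rotation": [0,0,0],"claw": 4}

```text
clock: 3.7
tool_pos: [0.5273, 0.0449, 0.2296]
orientation: [179.7, 0.0, -87.5]
force: [-11.4, 4.2, 11.6]
opening: 0.0112
gripper_force: 30.0
```

Emit:
arm_command:
  steps:
    - {"translation": [0,-12.5,-6.5],"rotation": [0,0,0],"claw": 4}
    - {"translation": [0,-25.5,-12.5],"rotation": [0,0,0],"claw": 4}
    - {"translation": [0,-39,-16.5],"rotation": [0,0,0],"claw": 4}
    - {"translation": [0,-44,-18],"rotation": [0,0,0],"claw": 4}
    - {"translation": [0,-44,-18],"rotation": [0,0,0],"claw": 4}

```text
clock: 4.2
tool_pos: [0.5744, 0.0469, 0.2482]
orientation: [-180.0, 0.0, -87.5]
force: [-4.5, 3.0, 9.0]
opening: 0.0112
gripper_force: 30.0
```

Emit:
arm_command:
  steps:
    - {"translation": [0,0,0],"rotation": [0,0,0],"claw": 4}
    - {"translation": [0,0,0],"rotation": [0,0,0],"claw": 4}
    - {"translation": [0,0,0],"rotation": [0,0,0],"claw": 4}
    - {"translation": [0,0,0],"rotation": [0,0,0],"claw": 4}
    - {"translation": [0,0,0],"rotation": [0,0,0],"claw": 4}

```text
clock: 4.7
tool_pos: [0.5737, 0.0469, 0.248]
orientation: [-180.0, 0.0, -87.5]
force: [-3.7, 1.6, 7.3]
opening: 0.0111
gripper_force: 30.0
```

```bash
python3 go.py
python3 - <<'E'
from h import *
o=[]
for n,(a,b,c,d) in {"top":(140,280,250,410),"scene":(150,290,250,410)}.items():
    p,_=ctrl.snapshot(n); o.append(cv2.resize(p[a:b,c:d,::-1],(400,350),interpolation=cv2.INTER_CUBIC))
cv2.imwrite("pics/m2.png",np.hstack(o))
E
```

```text
t 4.7 tcp [0.5737 0.0469 0.248 ] rpy [-1.7998e+02  1.0000e-02 -8.7510e+01] q [ 24.1  10.4 -10.3  -0.  -69.2 -21.6] F [-3.7  1.6  7.3] open 0.0111 grip 30.0
```

View pics/m2.png

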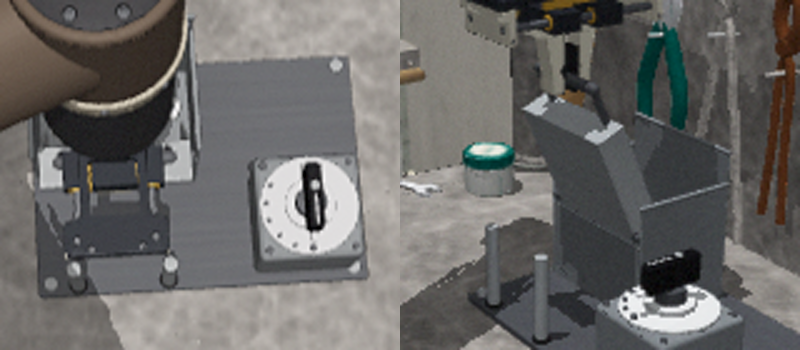

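The tray stands at about 66°, and the nuts should have slid out. I'll lower it along the same arc.

Emit:
arm_command:
  steps:
    - {"translation": [0,19,6],"rotation": [0,0,0],"claw": 4}
    - {"translation": [0,32,11.5],"rotation": [0,0,0],"claw": 4}
    - {"translation": [0,44.5,18],"rotation": [0,0,0],"claw": 4}
    - {"translation": [0,56,26],"rotation": [0,0,0],"claw": 4}
    - {"translation": [0,67.5,34.5],"rotation": [0,0,0],"claw": 4}

```text
clock: 5.3
tool_pos: [0.5067, 0.0443, 0.2124]
orientation: [-179.9, 0.1, -87.5]
force: [5.4, 1.2, -4.0]
opening: 0.0106
gripper_force: 30.0
```

Emit:
arm_command:
  steps:
    - {"translation": [0,10.5,9.5],"rotation": [0,0,0],"claw": 4}
    - {"translation": [0,19.5,20.5],"rotation": [0,0,0],"claw": 4}
    - {"translation": [0,28,31.5],"rotation": [0,0,0],"claw": 4}
    - {"translation": [0,35.5,43.5],"rotation": [0,0,0],"claw": 4}
    - {"translation": [0,42,56.5],"rotation": [0,0,0],"claw": 4}

```text
clock: 5.8
tool_pos: [0.4652, 0.0427, 0.1559]
orientation: [-179.9, 0.1, -87.5]
force: [4.5, 1.9, -1.5]
opening: 0.0111
gripper_force: 30.0
```

Emit:
arm_command:
  steps:
    - {"translation": [0,5.5,13],"rotation": [0,0,0],"claw": 4}
    - {"translation": [0,9.5,26.5],"rotation": [0,0,0],"claw": 4}
    - {"translation": [0,11,35],"rotation": [0,0,0],"claw": 4}
    - {"translation": [0,12,40],"rotation": [0,0,0],"claw": 4}
    - {"translation": [0,12,40],"rotation": [0,0,0],"claw": 4}

```text
clock: 6.3
tool_pos: [0.4544, 0.0421, 0.1182]
orientation: [-179.8, 0.0, -87.4]
force: [-3.7, 0.1, 21.4]
opening: 0.0112
gripper_force: 30.0
```

```bash
python3 go.py 0.453 0.0407 0.20 180 0 -87.7
```

```text
t 6.3 tcp [0.4544 0.0421 0.1182] rpy [-179.8     0.    -87.43] q [ 30.2   5.7 -34.8   0.1 -49.3 -27.7] F [-3.7  0.1 21.4] open 0.0112 grip 30.0
trans [  1.3   1.2 -81.8] rot [-0.04  0.    0.05]
```

Emit:
arm_command:
  steps:
    - {"translation": [0,0,-2],"rotation": [0,0,0],"claw": 26}
    - {"translation": [0,0,-2],"rotation": [0,0,0],"claw": 26}
    - {"translation": [0,0,-2],"rotation": [0,0,0],"claw": 26}
    - {"translation": [0,0,-12],"rotation": [0,0,0],"claw": 26}
    - {"translation": [0,0,-32],"rotation": [0,0,0],"claw": 26}

```text
clock: 6.8
tool_pos: [0.4514, 0.041, 0.1469]
orientation: [179.8, -0.1, -87.5]
force: [0.1, -0.1, 0.2]
opening: 0.026
gripper_force: 0.0
```

Emit:
arm_command:
  steps:
    - {"translation": [0,0,-40],"rotation": [0,0,0],"claw": 30}
    - {"translation": [0,0,-70],"rotation": [0,0,0],"claw": 40}
    - {"translation": [35,0,-80],"rotation": [0,0,-1.6],"claw": 40}
    - {"translation": [70,0,-80],"rotation": [0,0,-3.2],"claw": 40}
    - {"translation": [105,0,-80],"rotation": [0,0,-4.8],"claw": 40}

```text
clock: 7.3
tool_pos: [0.4571, -0.0642, 0.2287]
orientation: [-179.9, -0.0, -63.1]
force: [1.0, -0.5, -0.2]
opening: 0.04
gripper_force: 0.0
```

```bash
python3 go.py 0.569 -0.135 0.2 180 0 2.3
```

```text
t 7.3 tcp [ 0.4571 -0.0642  0.2287] rpy [-1.7994e+02 -1.0000e-02 -6.3130e+01] q [ 16.6  -0.2 -24.9  -0.  -65.2  10.3] F [ 1.  -0.5 -0.2] open 0.04 grip 0.0
trans [113.8 -67.7  28.8] rot [-1.000e-02 -1.000e-02 -1.309e+01]
```

Emit:
arm_command:
  steps:
    - {"translation": [23,-13,0],"rotation": [0,0,-1.6],"claw": 40}
    - {"translation": [46,-26,0],"rotation": [0,0,-3.2],"claw": 40}
    - {"translation": [69,-40,0],"rotation": [0,0,-4.8],"claw": 40}
    - {"translation": [92,-54,0],"rotation": [0,0,-6.4],"claw": 40}
    - {"translation": [114,-68,0],"rotation": [0,0,-8],"claw": 40}

```text
clock: 7.8
tool_pos: [0.5695, -0.1359, 0.2278]
orientation: [180.0, 0.0, -23.2]
force: [-0.0, -0.4, 0.4]
opening: 0.0399
gripper_force: 0.0
```

Emit:
arm_command:
  steps:
    - {"translation": [0,0,0],"rotation": [0,0,-1.6],"claw": 40}
    - {"translation": [0,0,0],"rotation": [0,0,-3.2],"claw": 40}
    - {"translation": [0,0,10],"rotation": [0,0,-4.8],"claw": 40}
    - {"translation": [0,0,20],"rotation": [0,0,-5],"claw": 40}
    - {"translation": [0,0,28],"rotation": [0,0,-5],"claw": 40}

```text
clock: 8.3
tool_pos: [0.5685, -0.1349, 0.1988]
orientation: [-180.0, 0.1, 1.3]
force: [0.2, 1.5, -0.4]
opening: 0.0397
gripper_force: 0.0
```

```bash
python3 go.py 0.569 -0.135 0.2 180 0 2.3
python3 - <<'E'
from h import *
o=[]
for n,(a,b,c,d) in {"top":(140,280,250,410),"scene":(170,310,250,410)}.items():
    p,_=ctrl.snapshot(n); o.append(cv2.resize(p[a:b,c:d,::-1],(400,350),interpolation=cv2.INTER_CUBIC))
cv2.imwrite("pics/m3.png",np.hstack(o))
E
```

```text
t 8.3 tcp [ 0.5685 -0.1349  0.1988] rpy [-1.7999e+02  6.0000e-02  1.2900e+00] q [  5.8  13.2 -13.4  -0.  -63.5  85.5] F [ 0.2  1.5 -0.4] open 0.0397 grip 0.0
trans [ 0.5  0.1 -1.2] rot [-0.    0.01 -0.2 ]
```

View pics/m3.png

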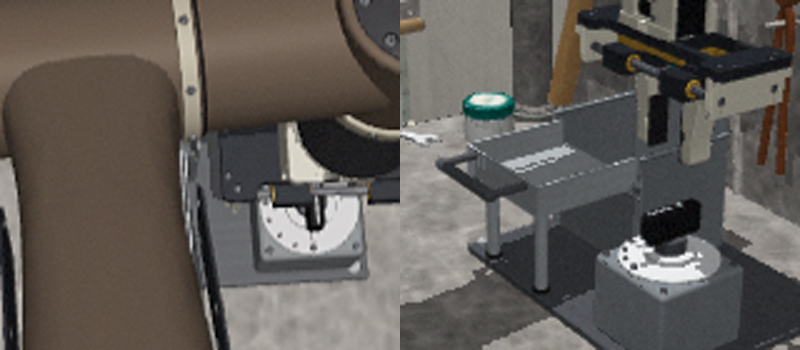

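The tray is down, and the part of its floor that I can see is empty: scene half (540,160). The arm hides the hopper, so I'll swing right for one check before turning the knob.

Emit:
arm_command:
  steps:
    - {"translation": [-20,25,-30],"rotation": [0,0,0],"claw": 40}
    - {"translation": [-50,60,-50],"rotation": [0,0,0],"claw": 40}
    - {"translation": [-80,95,-60],"rotation": [0,0,0],"claw": 40}
    - {"translation": [-110,130,-60],"rotation": [0,0,0],"claw": 40}
    - {"translation": [-140,165,-60],"rotation": [0,0,0],"claw": 40}

```text
clock: 8.9
tool_pos: [0.4322, -0.3046, 0.2607]
orientation: [180.0, -0.1, 1.4]
force: [0.6, 0.0, 0.1]
opening: 0.0401
gripper_force: 0.0
```

```bash
python3 go.py 0.569 -0.135 0.2 180 0 2.3
python3 - <<'E'
from h import *
p,_=ctrl.snapshot("top"); cv2.imwrite("pics/m4.png",cv2.resize(p[140:280,250:410,::-1],None,fx=4,fy=4,interpolation=cv2.INTER_CUBIC))
E
```

```text
t 8.9 tcp [ 0.4322 -0.3046  0.2607] rpy [ 1.7996e+02 -9.0000e-02  1.3800e+00] q [-13.9   5.4 -14.7   0.  -69.8 105.3] F [0.6 0.  0.1] open 0.0401 grip 0.0
trans [ 140.8 -166.3   60.8] rot [ 0.01 -0.02 -0.18]
```

View pics/m4.png

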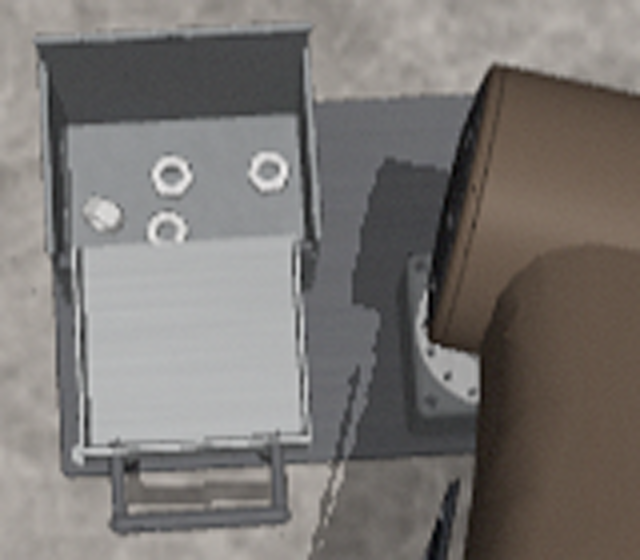

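All four nuts lie in the hopper, at about (172,175), (268,172), (102,213) and (168,232), and the tray is down and empty. I go back to the knob.

Emit:
arm_command:
  steps:
    - {"translation": [30,-35,0],"rotation": [0,0,0],"claw": 40}
    - {"translation": [60,-70,0],"rotation": [0,0,-0.2],"claw": 40}
    - {"translation": [90,-105,10],"rotation": [0,0,-0.2],"claw": 40}
    - {"translation": [120,-140,30],"rotation": [0,0,-0.2],"claw": 40}
    - {"translation": [141,-166,60],"rotation": [0,0,-0.2],"claw": 40}

```text
clock: 9.45
tool_pos: [0.5726, -0.1319, 0.201]
orientation: [180.0, -0.2, 2.4]
force: [0.1, -0.8, -0.2]
opening: 0.0397
gripper_force: 0.0
```

Emit:
arm_command:
  steps:
    - {"translation": [0,0,10],"rotation": [0,0,0],"claw": 40}
    - {"translation": [0,0,25],"rotation": [0,0,0],"claw": 40}
    - {"translation": [0,0,40],"rotation": [0,0,0],"claw": 40}
    - {"translation": [0,0,40],"rotation": [0,0,0],"claw": 40}
    - {"translation": [0,0,40],"rotation": [0,0,0],"claw": 40}

```text
clock: 9.95
tool_pos: [0.57, -0.1342, 0.1602]
orientation: [180.0, 0.0, 2.4]
force: [0.3, -0.4, 0.4]
opening: 0.04
gripper_force: 0.0
```

```bash
python3 go.py 0.569 -0.135 0.117 180 0 2.3
```

```text
t 9.95 tcp [ 0.57   -0.1342  0.1602] rpy [179.98   0.     2.41] q [  5.9  15.2 -16.2   0.  -58.6  86.5] F [ 0.3 -0.4  0.4] open 0.04 grip 0.0
trans [-1.   0.7 43.2] rot [0.   0.   0.02]
```

Emit:
arm_command:
  steps:
    - {"translation": [-1,0.5,12],"rotation": [0,0,0],"claw": 40}
    - {"translation": [-1,0.5,24],"rotation": [0,0,0],"claw": 40}
    - {"translation": [-1,0.5,34],"rotation": [0,0,0],"claw": 40}
    - {"translation": [-1,0.5,42],"rotation": [0,0,0],"claw": 40}
    - {"translation": [-1,0.5,42],"rotation": [0,0,0],"claw": 32}

```text
clock: 10.45
tool_pos: [0.568, -0.1345, 0.1159]
orientation: [-180.0, 0.2, 2.5]
force: [-0.4, -0.6, -0.2]
opening: 0.0362
gripper_force: 0.0
```

Emit:
arm_command:
  steps:
    - {"translation": [0,0,0],"rotation": [0,0,0],"claw": 26}
    - {"translation": [0,0,0],"rotation": [0,0,0],"claw": 20}
    - {"translation": [0,0,0],"rotation": [0,0,0],"claw": 15}
    - {"translation": [0,0,0],"rotation": [0,0,0],"claw": 6}
    - {"translation": [0,0,0],"rotation": [0,0,0],"claw": 6}

```text
clock: 10.95
tool_pos: [0.5693, -0.1347, 0.118]
orientation: [180.0, -0.0, 2.5]
force: [0.9, -2.8, 2.2]
opening: 0.0149
gripper_force: 30.0
```

```bash
python3 go.py 0.569 -0.135 0.117 180 0 2.3; python3 -c "
from h import *;print(ctrl.get_obs()['moment'])"
```

```text
t 10.95 tcp [ 0.5693 -0.1347  0.118 ] rpy [ 1.7998e+02 -5.0000e-02  2.4800e+00] q [  5.8  17.4 -19.2   0.  -53.3  86.6] F [ 0.9 -2.8  2.2] open 0.0149 grip 30.0
trans [-0.3  0.3  1. ] rot [ 0.   -0.01  0.04]
[-0.81000048 -0.13822992  0.01028756]
```

Emit:
arm_command:
  steps:
    - {"translation": [0,0,0],"rotation": [0,0,1],"claw": 6}
    - {"translation": [0,0,0],"rotation": [0,0,2],"claw": 6}
    - {"translation": [0,0,0],"rotation": [0,0,3],"claw": 6}
    - {"translation": [0,0,0],"rotation": [0,0,4],"claw": 6}
    - {"translation": [0,0,0],"rotation": [0,0,4.8],"claw": 6}

```text
clock: 11.45
tool_pos: [0.5693, -0.1345, 0.118]
orientation: [-180.0, -0.0, -21.7]
force: [0.2, -1.5, 1.1]
opening: 0.0148
gripper_force: 30.0
```

Emit:
arm_command:
  steps:
    - {"translation": [0,0,0],"rotation": [0,0,0],"claw": 6}
    - {"translation": [0,0,0],"rotation": [0,0,0],"claw": 6}

```text
clock: 11.65
tool_pos: [0.5693, -0.1345, 0.118]
orientation: [-180.0, -0.0, -21.4]
force: [-0.4, -1.1, 4.0]
opening: 0.0145
gripper_force: 30.0
```

```bash
python3 go.py 0.569 -0.135 0.117 180 0 -21.5; python3 -c "
from h import *;print(ctrl.get_obs()['moment'])"
```

```text
t 11.65 tcp [ 0.5693 -0.1345  0.118 ] rpy [-1.7999e+02 -5.0000e-02 -2.1400e+01] q [  5.9  17.4 -19.2   0.  -53.3  62.7] F [-0.4 -1.1  4. ] open 0.0145 grip 30.0
trans [-0.1  0.6  1. ] rot [-0.   -0.01  0.02]
[-0.3781849  -0.05863673  0.01217376]
```

The first click went cleanly. Now the second, with a settle, and then the third.

Emit:
arm_command:
  steps:
    - {"translation": [0,0,0],"rotation": [0,0,1],"claw": 6}
    - {"translation": [0,0,0],"rotation": [0,0,2],"claw": 6}
    - {"translation": [0,0,0],"rotation": [0,0,3],"claw": 6}
    - {"translation": [0,0,0],"rotation": [0,0,4],"claw": 6}
    - {"translation": [0,0,0],"rotation": [0,0,4.8],"claw": 6}

```text
clock: 12.15
tool_pos: [0.5694, -0.1343, 0.118]
orientation: [-180.0, -0.0, -45.6]
force: [1.0, 0.2, 2.2]
opening: 0.0147
gripper_force: 30.0
```

Emit:
arm_command:
  steps:
    - {"translation": [0,0,0],"rotation": [0,0,0],"claw": 6}
    - {"translation": [0,0,0],"rotation": [0,0,0],"claw": 6}

```text
clock: 12.35
tool_pos: [0.5694, -0.1343, 0.118]
orientation: [-180.0, -0.0, -45.3]
force: [-0.1, -0.4, 3.8]
opening: 0.0144
gripper_force: 30.0
```

Emit:
arm_command:
  steps:
    - {"translation": [0,0,0],"rotation": [0,0,1],"claw": 6}
    - {"translation": [0,0,0],"rotation": [0,0,2],"claw": 6}
    - {"translation": [0,0,0],"rotation": [0,0,3],"claw": 6}
    - {"translation": [0,0,0],"rotation": [0,0,4],"claw": 6}
    - {"translation": [0,0,0],"rotation": [0,0,4.8],"claw": 6}

```text
clock: 12.85
tool_pos: [0.5696, -0.1342, 0.118]
orientation: [-179.9, -0.0, -69.6]
force: [0.8, 1.4, 4.5]
opening: 0.015
gripper_force: 30.0
```

Emit:
arm_command:
  steps:
    - {"translation": [0,0,0],"rotation": [0,0,0],"claw": 6}
    - {"translation": [0,0,0],"rotation": [0,0,0],"claw": 6}
    - {"translation": [0,0,0],"rotation": [0,0,0],"claw": 6}
    - {"translation": [0,0,0],"rotation": [0,0,0],"claw": 6}
    - {"translation": [0,0,0],"rotation": [0,0,0],"claw": 6}

```text
clock: 13.35
tool_pos: [0.5696, -0.1342, 0.118]
orientation: [-179.9, -0.0, -69.3]
force: [1.2, 2.1, 4.7]
opening: 0.0146
gripper_force: 30.0
```

```bash
python3 go.py 0.569 -0.135 0.117 180 0 -69.6
python3 - <<'E'
from h import *
print(ctrl.get_obs()['moment'],ctrl.get_obs()['qvel'].round(2))
o=[]
for n,(a,b,c,d) in {"top":(180,260,330,410),"scene":(230,310,310,390)}.items():
    p,_=ctrl.snapshot(n); o.append(cv2.resize(p[a:b,c:d,::-1],(400,400),interpolation=cv2.INTER_CUBIC))
cv2.imwrite("pics/m5.png",np.hstack(o))
E
```

```text
t 13.35 tcp [ 0.5696 -0.1342  0.118 ] rpy [-1.7993e+02 -2.0000e-02 -6.9300e+01] q [  5.9  17.5 -19.2  -0.  -53.3  14.8] F [1.2 2.1 4.7] open 0.0146 grip 30.0
trans [0.5 0.8 1. ] rot [-0.01 -0.    0.06]
[ 0.62814533 -0.46470545 -0.07802331] [-0.06  0.02 -0.07 -0.01 -0.03 -0.04]
```

View pics/m5.png

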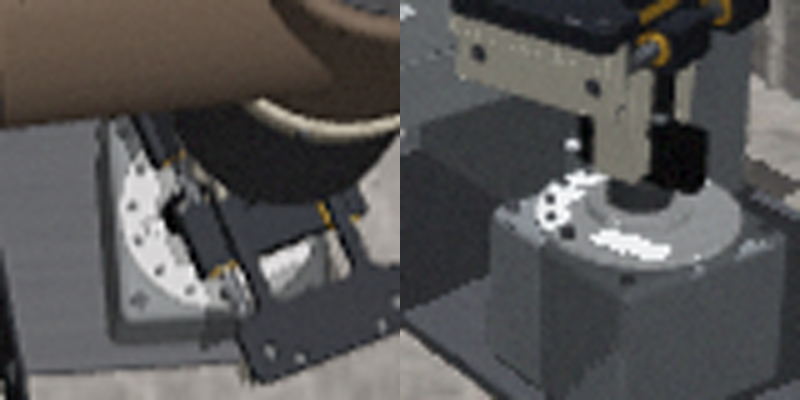

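The tool has turned 71.8° (1.253 rad) with the grip steady at 30 N. In the picture, the knob's bar end at about (175,215) points to the studs on the left, about where the third should be. I hand in, still gripping.

```bash
python3 -c "
from h import *;print(ctrl.close_job())"
```

```text
the job is handed in; nothing more can be done
None
```

I handed the job in at 13.5 s: all four nuts are in the hopper and the tray is down. The gripper is still holding the knob at the third stop (about 1.25 rad from the tool's turn, 30 N grip), and nothing else on the table was touched; the system gave no verdict back.

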